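Pack the putty knife and lift the tool caddy

TASK

Get the tool caddy ready to go: take the wide-bladed putty knife out of the bench rack, slide it blade-down all the way into the wide slot along the caddy's side, and let go of it with the caddy still standing on the bench. Then lift the caddy by its round handle, without tipping out what is in it, and finish while holding it level and still about 10 cm above the bench, carried by the gripper alone; leave the other tools and the things on the bench where they are.

Things in the scene. Friction and masses are not known exactly. Their poses are not given: they have to be found in the camera images.
- caddy: Open plywood tool caddy, 180 (x) by 270 (y) mm, loose on the bench, at most 0.95 kg packed. Origin: centre of its underside; z up, y along its length. Floor 6 mm thick, side boards' tops at z = 95 mm. Gable ends 10 mm thick at y = -130 and +130 mm rise to z = 175 mm (60 mm wide there, sloping out to full width at z = 95). Tool slots along its -x side, contents in the open middle
- caddy_slot (a point): Centre of the wide slot's mouth, at (-79, 72, 95) mm in the caddy's frame, axes as the caddy's. The slot is a gap 10 mm wide (x), 58 mm long (y), 89 mm deep between the -x side board and an inner slat of the same height, each 6 mm thick. Spacers part it from three empty shorter slots (30, 30, 14 mm long) towards -y
- caddy_handle (a point): Middle of the caddy's handle, a round wooden dowel 25 mm in diameter along y from gable to gable; on its axis, at (0, 0, 158) mm in the caddy's frame, axes as the caddy's. The packed caddy balances within about 20 mm of here. At least 30 mm free below the dowel
- knife: Putty knife standing blade-down in one of the rack's slots (any), 0.07 to 0.1 kg. Origin: middle of the handle's underside; z up the handle. Dark wooden handle, rectangular, 22 (x) by 30 (y) by 95 (z) mm, brass rivets. Steel blade 3 mm thick (x), 80 mm down: 26 mm wide (y) at the handle, 50 over its lower 45. The handle stops on the slot's edges: fully home, the origin is at the slot's mouth
- rack: Wooden tool rack fixed on the bench, 110 (x) by 254 (y) mm. Origin: centre of its underside, y along its length. Its rail, 90 mm wide and 18 mm thick, top at z = 100 mm, has three through slots 10 (x) by 58 (y) mm at y = -80, 0 and 80 mm, a tool in each (in any order), handle up, blade hanging free below
- chisel: Chisel in another slot of the rack, round light wooden handle 28 mm in diameter and 100 mm long with steel and brass rings, blade 20 mm wide and 78 mm long. Origin: underside of the handle. Not to be disturbed
- file: Flat file in the third slot of the rack, turned wooden handle up to 32 mm in diameter and 78 mm long, dark blade 26 mm wide and 78 mm long. Origin: underside of the handle. Not to be disturbed
- glue: White glue bottle with an orange cap, 42 mm in diameter, 105 mm tall, 0.09 kg, loose in the caddy. Origin: centre of its underside. Stays in the caddy
- tape: Black tape measure, 62 by 34 mm and 60 mm tall, 0.11 kg, loose in the caddy. Origin: centre of its underside. Stays in the caddy
- offcut: Pine offcut lying on the bench beyond the work, 45 (x) by 150 (y) by 19 mm. Origin: centre of its underside. Not to be disturbed
- clamp: Iron C-clamp lying on its side on the bench beyond the work, spanning x = -34 to 78 and y = -97 to 75 mm about its origin on the underside, 20 mm thick. Not to be disturbed
Mind the look-alikes: they are no part of the job. There is more than one size of the knife; the one meant has the size given above.

How it is judged:
On the way, in this order (a step that is already met when the one before it is completed fails the run):
1. the putty knife stands fully home in the caddy's wide slot and is let go, with the caddy standing on the bench (x of knife in the frame of caddy_slot between -0.008 and 0.008 m and y of knife in the frame of caddy_slot between -0.018 and 0.018 m and z of knife in the frame of caddy_slot between -0.006 and 0.006 m and angle between the z axis of knife and the z axis of caddy, either way round below 0.12 rad and height (world z) of caddy below 0.012 m and angle between caddy's own z axis and vertical below 0.06 rad and contact force between the fingers and knife below 0.1 N), for 0.2 s.
2. the caddy is lifted by its handle, level, more than 7 cm clear of the bench (height (world z) of caddy above 0.07 m and angle between caddy's own z axis and vertical below 0.15 rad and contact force between the fingers and caddy above 2 N and x of the grasp point in the frame of caddy_handle between -0.04 and 0.04 m and z of the grasp point in the frame of caddy_handle between -0.04 and 0.04 m and y of the grasp point in the frame of caddy_handle between -0.12 and 0.12 m), for 0.2 s.
At the end, for the whole second after the job is handed in: Caddy in the gripper by its dowel, underside 70 to 140 mm above the bench, level within 0.1 rad, still, touching nothing else; putty knife fully home in the wide slot (6 mm in height, 8 mm across, 18 mm along, 0.12 rad) and not touched; glue and tape still in the caddy (height (world z) of caddy between 0.07 and 0.14 m and angle between caddy's own z axis and vertical below 0.1 rad and linear speed of caddy below 0.03 m/s and angular speed of caddy below 0.15 rad/s and contact force between the fingers and knife below 0.1 N and contact force between the fingers and caddy above 2 N and x of the grasp point in the frame of caddy_handle between -0.04 and 0.04 m and z of the grasp point in the frame of caddy_handle between -0.04 and 0.04 m and y of the grasp point in the frame of caddy_handle between -0.12 and 0.12 m and x of knife in the frame of caddy_slot between -0.008 and 0.008 m and y of knife in the frame of caddy_slot between -0.018 and 0.018 m and z of knife in the frame of caddy_slot between -0.006 and 0.006 m and angle between the z axis of knife and the z axis of caddy, either way round below 0.12 rad and x of glue in the frame of caddy between -0.075 and 0.09 m and y of glue in the frame of caddy between -0.13 and 0.13 m and z of glue in the frame of caddy between 0 and 0.06 m and x of tape in the frame of caddy between -0.075 and 0.09 m and y of tape in the frame of caddy between -0.13 and 0.13 m and z of tape in the frame of caddy between 0 and 0.06 m and contact force between caddy and rack below 0.2 N and contact force between caddy and chisel below 0.2 N and contact force between caddy and file below 0.2 N and contact force between caddy and offcut below 0.2 N and contact force between caddy and clamp below 0.2 N); the arm keeps its last pose, push and grip.
It fails at once if the caddy is tipped by more than about 20 degrees (angle between caddy's own z axis and vertical above 0.35 rad).
It fails at once if the chisel is disturbed (moved more than 2 cm) (distance of chisel from where it was at the start of the episode above 0.02 m).
It fails at once if the file is disturbed (moved more than 2 cm) (distance of file from where it was at the start of the episode above 0.02 m).
It fails at once if the offcut is disturbed (moved more than 2 cm) (distance of offcut from where it was at the start of the episode above 0.02 m).
It fails at once if the clamp is disturbed (moved more than 2 cm) (distance of clamp from where it was at the start of the episode above 0.02 m).
It also fails if it takes over 61 s, if anything falls off the work surface, if the arm or the gripper's body presses on something with over 40 N, if the wrist force passes 120 N, or if a joint passes its speed limit or range.

ROBOT

A 6-joint arm with a two-finger parallel gripper is mounted at the origin on the work surface. World frame = base frame: x ahead of the robot, y to its left, z up, the work surface at z = 0. Lengths are in m, angles in rad, forces in N, time in s.
With the tool pointing down it reaches from about 0.275 to 0.875 m from the base axis. Payload 12.5 kg.
Tool frame: the origin (TCP) lies on the centre line of the jaws, within the pads' length; the fingertips stand r.finger_overhang ahead of it and the grasp point (between the pads) lies 3 mm ahead of it (r.finger_overhang is the distance from the TCP to the fingertips, in m); z points along the fingers, y is the line along which they close (so a half turn about z gives the same grasp; the last joint's range is limited). The gripper opens to 85 mm and grips with 20 to 120 N. Pads are 22 mm wide; open, the fingers measure 114 mm over their backs; the gripper's body (76 mm by 85 mm) begins 54 mm behind the grasp point. The pads swing forward as they close: fully open they stand 13 mm farther back than shut.
Start: joints at [1.023, 0.351, 1.652, -0, 1.139, -0.085], TCP at [0.246, 0.492, 0.214] pointing down, gripper open.
Joint ranges: [-2.75, 2.75], [-0.79, 2.1], [0.01, 2.65], [-1.57, 4.71], [0.07, 3.14], [-2.87, 2.87]. Speed limits (rad/s): [2.22, 2.22, 2.79, 3.14, 3.14, 3.14].

INTERFACE

Orientations are given as a unit quaternion [x, y, z, w].
In Python, from cell import r, optics gives the robot as it stands. The module is installed in compiled form; this text tells all that it offers. Calls block until the motion is done:
- r.move_to(position, orientation): joint-space move of the TCP to a pose.
- r.move_linear(position, rot=None, vel=0.15): straight line of the TCP; rot=None keeps the orientation; vel is the mean speed in m/s.
- r.set_joints(angles): joint-space move.
- r.set_gripper(opening, squeeze=None): opening from 0.0 (shut) to 1.0 (fully open); squeeze is the grip in N (None keeps the last); returns when the fingers have stopped.
- r.sleep(seconds).
- r.inverse_kinematics(position, orientation): joint angles nearest the present ones, or None.
- optics.get_image(name): name is "scene" or "top" or "wrist"; returns a dict with "pixels" (384x512x3 uint8, red, green, blue), "depth" (384x512 float32, m along the optical axis (not along the pixel's ray), 0 where there is no reading), "fx", "fy", "cx", "cy" (pixels), "camera_from_world" (4x4, takes a point from world to camera coordinates); the wrist camera has in their place "mount" (4x4, takes a point from camera to tool coordinates, whose origin is the TCP and whose axes are the flange's). Camera axes: x right, y down, z forward; pixel columns grow to the right and rows downward; lengths in m; the calibration is good to about 2 mm. The wrist camera is an equidistant fisheye: a pixel r from the principal point sees the ray r / f radians off the axis. A picture is of the moment at which its call begins: read the wrist's pose just before it.
A pose or a line that the arm cannot do raises r.PlanningError and nothing moves.
- r.hand_in(): hands the job in; it is judged then, once.
Readings, each from a call of its own:
- r.current_t(): time.
- r.current_q(): joint angles.
- r.current_qvel(): joint speeds.
- r.current_effort(): joint torques, N m.
- r.current_tool_pos(): TCP position.
- r.current_ee_rot(): TCP orientation.
- r.current_contact_force(): force on the tool from outside, world axes, zero at the start.
- r.current_torque(): the same for the moment, N m.
- r.current_opening(): opening from 0.0 (shut) to 1.0 (fully open).
- r.current_finger_force(): force on a finger pad.
Only numpy, scipy, OpenCV 4.12 (cv2) and the standard library are available. Lean on these libraries where they do the work, as an engineer would, in place of code of your own. Each camera call takes 0.05 s, during which the arm holds its last target. There are 200 camera calls.

## Working session

There is one attempt and no reset: what is moved stays moved. The work goes in short steps, each a Python script; the robot and the scene stay as the last script left them, time stands still between calls to the robot, and variables do not carry over. Pictures are saved under pics/ and viewed, at most 13 in all, crops included, and the job is handed in when it is done.

```bash
mkdir -p pics
python3 - <<'E'
from cell import r, optics
import numpy as np, cv2, pickle
d={n:optics.get_image(n) for n in("scene","top","wrist")}
d['pose']=(r.current_tool_pos(),r.current_ee_rot())
pickle.dump(d,open('im0.pkl','wb'))
for n in("scene","top"):
    cv2.imwrite(f'pics/{n}0.png',cv2.resize(d[n]['pixels'][:,:,::-1],(800,600),interpolation=cv2.INTER_CUBIC))
    print(n,d[n]['fx'],d[n]['cx'],d[n]['cy'],np.round(d[n]['camera_from_world'],3).tolist())
print(d['pose'],r.finger_overhang,r.current_t(),np.round(d['wrist']['mount'],3).tolist())
E
```

```text
scene 374.7105770330555 253.41649007589268 190.53564839991265 [[-0.791, 0.612, -0.001, 0.455], [0.512, 0.661, -0.549, -0.256], [-0.335, -0.435, -0.836, 1.222], [0.0, 0.0, 0.0, 1.0]]
top 441.1778134976374 258.3140102546528 187.62608753755146 [[-0.019, -1.0, 0.006, 0.013], [-0.984, 0.018, -0.175, 0.627], [0.175, -0.01, -0.985, 1.09], [0.0, 0.0, 0.0, 1.0]]
(array([0.24537301, 0.49191698, 0.21366522]), array([ 2.29298333e-01,  9.73356078e-01, -4.53484695e-04, -1.16936167e-04])) 0.022 0.15 [[-0.001, -0.948, -0.319, 0.082], [1.0, -0.001, -0.0, 0.0], [0.0, -0.319, 0.948, -0.159], [0.0, 0.0, 0.0, 1.0]]
```

View pics/scene0.png

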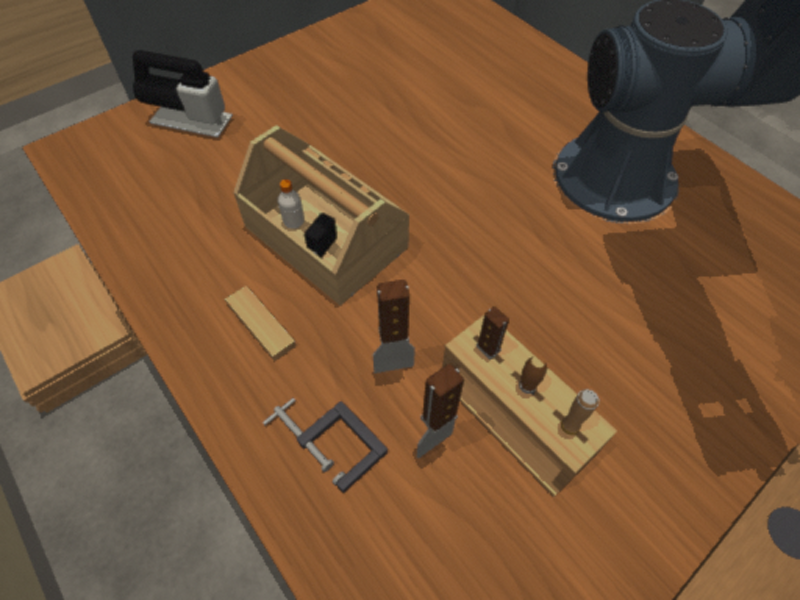

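View pics/top0.png

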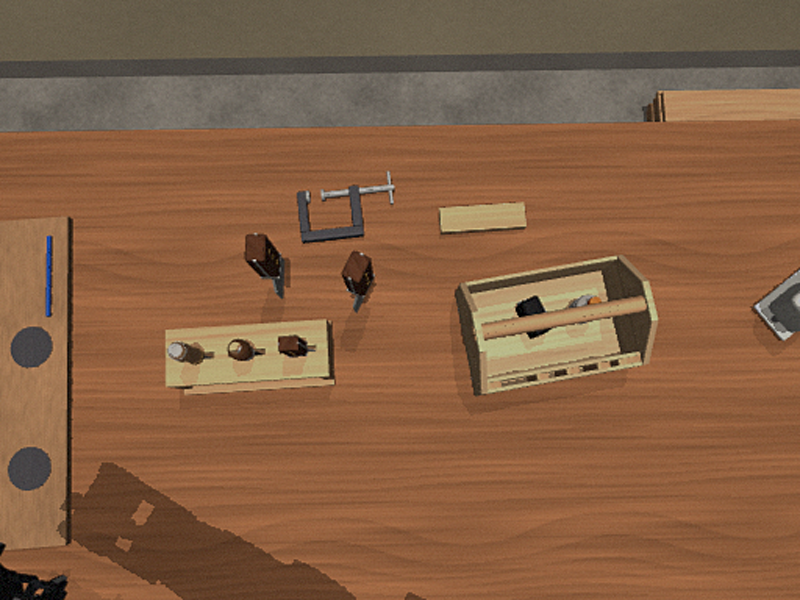

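The scene image shows the target knife in the rack at about (492,333), with two loose look-alikes at (393,315) and (440,400). In the top image the rack knife is at (292,345), the caddy dowel runs (480,330) to (645,302), and the wide slot is at (518,379), at the caddy's left (+y) end. Next I'll take point clouds from both views.

```bash
cat > h.py <<'E'
import numpy as np, cv2, pickle
def cloud(im):
    T=np.linalg.inv(im['camera_from_world']); z=im['depth'].astype(float)
    v,u=np.mgrid[:z.shape[0],:z.shape[1]]
    P=np.stack([(u-im['cx'])/im['fx']*z,(v-im['cy'])/im['fy']*z,z],-1)
    W=P@T[:3,:3].T+T[:3,3]; W[z==0]=np.nan
    return W
E
python3 - <<'E'
from h import *
d=pickle.load(open('im0.pkl','rb'))
C={n:cloud(d[n]) for n in('top','scene')}
s=512/800
for n,px in dict(top=[(292,340),(240,346),(180,348),(355,260),(258,240),(250,330),(518,379),(560,315),(480,330),(640,303),(485,392),(460,290),(610,262)],scene=[(495,318),(393,290),(443,380),(320,175),(537,365),(590,398)]).items():
    for u,v in px: print(n,u,v,np.round(C[n][int(v*s),int(u*s)],4))
for n in C:
    W=C[n].reshape(-1,3); c=d[n]['pixels'].reshape(-1,3)
    def sel(x0,x1,y0,y1,z0,z1): 
        with np.errstate(invalid='ignore'): return W[(W[:,0]>x0)&(W[:,0]<x1)&(W[:,1]>y0)&(W[:,1]<y1)&(W[:,2]>z0)&(W[:,2]<z1)]
    def rect(P,t):
        if len(P)>5: print(n,t,len(P),np.round(cv2.minAreaRect(P[:,:2].astype(np.float32)*1000),1) if 0 else cv2.minAreaRect((P[:,:2]*1000).astype(np.float32)), 'z',np.round(np.percentile(P[:,2],[2,50,98]),4))
    rect(sel(.2,.6,-.5,-.02,.085,.103),'caddy rims')
    rect(sel(.2,.6,-.5,-.02,.164,.1715),'dowel/gable top')
    rect(sel(.2,.6,-.5,-.02,.171,.19),'gable top')
    rect(sel(.2,.45,.1,.45,.09,.105),'rack top')
    rect(sel(.2,.45,.1,.21,.12,.23),'knife')
    rect(sel(.2,.45,.1,.21,.18,.23),'knife top')
E
```

```text
top 292 340 [0.5388 0.1664 0.1932]
top 240 346 [0.5409 0.2617 0.1009]
top 180 348 [0.5305 0.3255 0.1932]
top 355 260 [0.6449 0.0708 0.2362]
top 258 240 [0.6771 0.2077 0.2347]
top 250 330 [0.565  0.2446 0.1029]
top 518 379 [ 0.4864 -0.1905  0.0005]
top 560 315 [ 0.5715 -0.2292  0.1685]
top 480 330 [ 0.5495 -0.1087  0.1751]
top 640 303 [ 0.588  -0.3492  0.1695]
top 485 392 [ 0.463  -0.1214  0.099 ]
top 460 290 [ 0.6279 -0.0894  0.0817]
top 610 262 [ 0.6704 -0.3372  0.0815]
scene 495 318 [0.5389 0.1721 0.195 ]
scene 393 290 [0.6376 0.0724 0.2366]
scene 443 380 [0.6702 0.2139 0.2361]
scene 320 175 [ 0.5668 -0.2238  0.1701]
scene 537 365 [0.4941 0.2354 0.0983]
scene 590 398 [0.5219 0.3316 0.1905]
top caddy rims 855 ((548.94873046875, -238.0362548828125), (140.02369689941406, 270.6331787109375), 9.124731063842773) z [0.0866 0.0941 0.1011]
top dowel/gable top 921 ((554.1266479492188, -235.926513671875), (76.00008392333984, 275.302001953125), 3.4780304431915283) z [0.1643 0.1683 0.1713]
top gable top 343 ((568.2965087890625, -235.41871643066406), (67.09443664550781, 270.912353515625), 8.855111122131348) z [0.1711 0.1732 0.1778]
scene caddy rims 715 ((548.5044555664062, -233.450439453125), (144.5462646484375, 267.927490234375), 8.688395500183105) z [0.0856 0.0941 0.1016]
scene dowel/gable top 584 ((560.3186645507812, -229.11964416503906), (74.55259704589844, 267.6274108886719), 5.041112422943115) z [0.1642 0.1687 0.1713]
scene gable top 254 ((562.6087646484375, -233.80897521972656), (64.33773803710938, 276.2598571777344), 5.536005020141602) z [0.1711 0.1735 0.177 ]
```

```bash
cat >> h.py <<'E'
from scipy.spatial.transform import Rotation as Rt
def down(adeg):
    a=np.radians(adeg);c,s=np.cos(a),np.sin(a)
    return Rt.from_matrix(np.array([[c,s,0],[s,-c,0],[0,0,-1.]])).as_quat()
def wray(im,pose,u,v):
    x,y=(u-im['cx'])/im['fx'],(v-im['cy'])/im['fy']; th=np.hypot(x,y)
    k=np.sin(th)/th if th>1e-9 else 1.
    dc=np.array([x*k,y*k,np.cos(th)]); M=im['mount']; R=Rt.from_quat(pose[1]).as_matrix()
    return R@M[:3,3]+pose[0], R@M[:3,:3]@dc
def wpix(im,pose,P):
    R=Rt.from_quat(pose[1]).as_matrix(); t=R.T@(np.asarray(P)-pose[0]); M=im['mount']
    c=M[:3,:3].T@(t-M[:3,3]); rr=np.hypot(c[0],c[1]); th=np.arctan2(rr,c[2])
    return im['cx']+im['fx']*th*c[0]/rr, im['cy']+im['fy']*th*c[1]/rr
def tri(rays):
    A=np.zeros((3,3));b=np.zeros(3)
    for o,d in rays:
        N=np.eye(3)-np.outer(d,d); A+=N; b+=N@o
    return np.linalg.solve(A,b)
def hplane(ray,z): o,d=ray; return o+d*(z-o[2])/d[2]
def snap(r,optics):
    p=(r.current_tool_pos(),r.current_ee_rot()); im=optics.get_image('wrist'); return im,p
E
python3 - <<'E'
from h import *
from cell import r,optics
S=[]
for p,a in [((.53,.20,.36),90),((.53,.13,.36),90),((.49,-.15,.36),99),((.52,-.26,.36),99)]:
    try: r.move_to(p,down(a))
    except r.PlanningError as e: print('no',p,e); continue
    S.append(snap(r,optics)); print(r.current_t(),r.current_q().round(2),S[-1][1][0].round(4))
pickle.dump(S,open('w.pkl','wb'))
print(S[0][0]['fx'],S[0][0]['cx'],S[0][0]['cy'])
for i,(im,p) in enumerate(S): cv2.imwrite(f'pics/w{i}.png',im['pixels'][:,:,::-1])
A=[cv2.resize(S[i][0]['pixels'][:,:,::-1],(800,600),interpolation=cv2.INTER_CUBIC) for i in (0,2)]
cv2.imwrite('pics/k0.png',A[0]);cv2.imwrite('pics/c0.png',A[1])
d=pickle.load(open('im0.pkl','rb'))
for n in('top','scene'):
    W=cloud(d[n]).reshape(-1,3)
    for t,b in dict(rack=(.42,.62,.1,.45,.095,.105),ktop=(.5,.58,.13,.21,.185,.205),kn=(.5,.58,.13,.21,.12,.205)).items():
        P=W[(W[:,0]>b[0])&(W[:,0]<b[1])&(W[:,1]>b[2])&(W[:,1]<b[3])&(W[:,2]>b[4])&(W[:,2]<b[5])]
        print(n,t,len(P),np.round(np.hstack([*map(np.ravel,cv2.minAreaRect((P[:,:2]*1000).astype(np.float32)))]),1),P.mean(0).round(4))
E
```

```text
1.7917 [0.28 0.28 1.4  0.   1.47 0.28] [0.5296 0.2008 0.3596]
2.225 [0.16 0.24 1.45 0.   1.46 0.16] [0.5298 0.1298 0.36  ]
3.3667 [-0.39  0.17  1.53  0.    1.44 -0.54] [ 0.4904 -0.149   0.36  ]
3.95 [-0.54  0.31  1.36  0.    1.48 -0.7 ] [ 0.5203 -0.2597  0.3595]
297.3186396354542 255.6168868790233 194.45003835969035
top rack 3085 [530.3 250.4  90.4 254.9   2.7] [0.5288 0.2479 0.0997]
top ktop 135 [533.1 169.7  29.7  20.7  88.4] [0.5331 0.1696 0.1945]
top kn 202 [533.3 169.7  21.3  29.6   1. ] [0.5316 0.1672 0.1806]
scene rack 3224 [530.7 252.   92.3 254.8   2.8] [0.537  0.2655 0.1001]
scene ktop 149 [535.  173.8  23.   29.2   2.3] [0.5365 0.1743 0.1938]
scene kn 381 [535.5 173.6  23.4  30.    0.7] [0.5398 0.1763 0.1693]
```

View pics/k0.png

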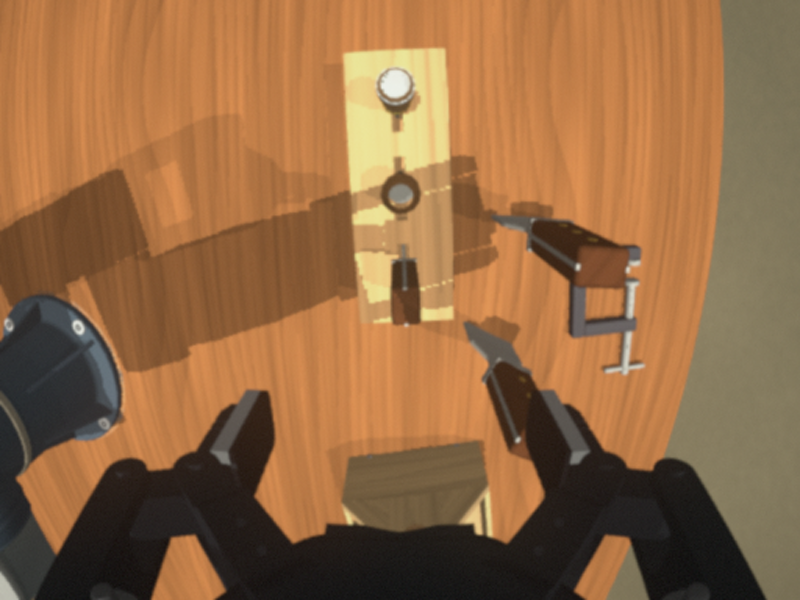

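View pics/c0.png

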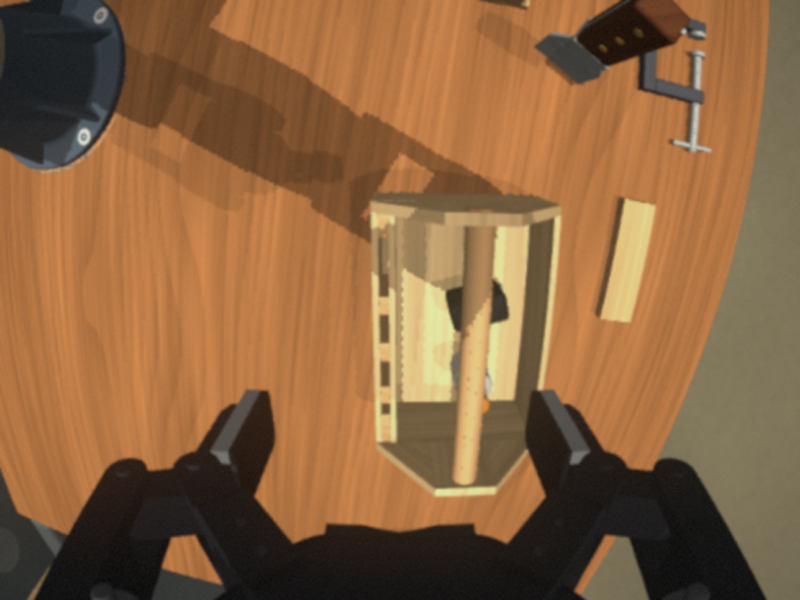

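View pics/w3.png

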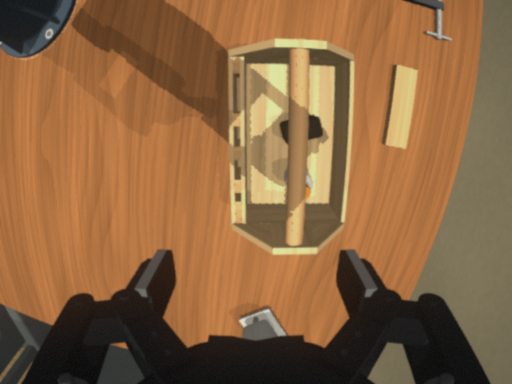

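```bash
cat >> h.py <<'E'
def wcloud(im,pose):
    z=im['depth'].astype(float); v,u=np.mgrid[:z.shape[0],:z.shape[1]]
    x,y=(u-im['cx'])/im['fx'],(v-im['cy'])/im['fy']; th=np.hypot(x,y)+1e-9
    k=np.tan(np.minimum(th,1.4))/th
    P=np.stack([x*k*z,y*k*z,z],-1); M=im['mount']; R=Rt.from_quat(pose[1]).as_matrix()
    W=(P@M[:3,:3].T+M[:3,3])@R.T+pose[0]; W[z==0]=np.nan
    return W
E
python3 - <<'E'
from h import *
d=pickle.load(open('im0.pkl','rb')); S=pickle.load(open('w.pkl','rb'))
C={n:cloud(d[n]) for n in('top','scene')}
for i in range(4): C[f'w{i}']=wcloud(*S[i])
for n,W in C.items():
    W=W.reshape(-1,3)
    for t,b in dict(rim=(.42,.68,-.45,-.05,.09,.1),dow=(.5,.62,-.33,-.14,.164,.174),rack=(.42,.62,.1,.45,.095,.105),ktop=(.5,.58,.13,.21,.185,.205)).items():
        P=W[(W[:,0]>b[0])&(W[:,0]<b[1])&(W[:,1]>b[2])&(W[:,1]<b[3])&(W[:,2]>b[4])&(W[:,2]<b[5])]
        if len(P)<20: continue
        f=cv2.fitLine((P[:,:2]*1000).astype(np.float32),cv2.DIST_HUBER,0,.01,.01).ravel()
        print(n,t,len(P),np.round(np.hstack([*map(np.ravel,cv2.minAreaRect((P[:,:2]*1000).astype(np.float32)))]),1),P.mean(0).round(4), 'lineyaw',np.degrees(np.arctan(-f[0]/f[1])).round(2), 'zmed/98',np.percentile(P[:,2],[50,98]).round(4))
# overlay of the caddy model
c=np.array([.563,-.232,0]); a=np.radians(8.9)
def cw(p): return c+np.array([p[0]*np.cos(a)-p[1]*np.sin(a),p[0]*np.sin(a)+p[1]*np.cos(a),p[2]])/1
out=[]
for i,(u0,v0) in ((2,(220,110)),(3,(210,30))):
    im,p=S[i]; k=5; I=cv2.resize(im['pixels'][v0:v0+120,u0:u0+80,::-1],None,fx=k,fy=k,interpolation=cv2.INTER_CUBIC)
    def pt(q): u,v=wpix(im,p,cw(np.array(q)/1000)); return (int((u-u0+.5)*k),int((v-v0+.5)*k))
    for loop in ([(-84,43,95),(-84,101,95),(-74,101,95),(-74,43,95)],[(-90,-135,95),(-90,135,95),(90,135,95),(90,-135,95)],[(0,-125,170.5),(0,125,170.5)]):
        cv2.polylines(I,[np.array([pt(q) for q in loop])],True,(0,0,255),1)
    out.append(I)
cv2.imwrite('pics/ov.png',np.hstack(out))
E
```

```text
top rim 1076 [ 568.9 -234.9  180.6  270.3    9.2] [ 0.5417 -0.2493  0.0944] lineyaw 9.48 zmed/98 [0.0944 0.0993]
top dow 707 [ 568.2 -235.5   23.3  192.4    9.1] [ 0.5683 -0.2354  0.1684] lineyaw 9.28 zmed/98 [0.1685 0.1727]
top rack 3085 [530.3 250.4  90.4 254.9   2.7] [0.5288 0.2479 0.0997] lineyaw 4.59 zmed/98 [0.0996 0.1037]
top ktop 135 [533.1 169.7  29.7  20.7  88.4] [0.5331 0.1696 0.1945] lineyaw -5.84 zmed/98 [0.1947 0.1986]
scene rim 838 [ 568.5 -230.8  183.2  270.3    9.2] [ 0.5606 -0.2409  0.0947] lineyaw -23.1 zmed/98 [0.0948 0.0992]
scene dow 432 [ 570.6 -235.9   23.6  193.2    8.7] [ 0.5714 -0.2309  0.1689] lineyaw 9.38 zmed/98 [0.1692 0.1724]
scene rack 3224 [530.7 252.   92.3 254.8   2.8] [0.537  0.2655 0.1001] lineyaw 5.12 zmed/98 [0.1002 0.1032]
scene ktop 149 [535.  173.8  23.   29.2   2.3] [0.5365 0.1743 0.1938] lineyaw 10.98 zmed/98 [0.1944 0.1975]
w0 rim 446 [ 554.4 -146.2  180.2   97.5    8.7] [ 0.5602 -0.1113  0.0951] lineyaw -81.59 zmed/98 [0.0951 0.0998]
w0 rack 8924 [530.1 251.7  91.  254.2   2.7] [0.5299 0.2577 0.0997] lineyaw 6.08 zmed/98 [0.0997 0.1014]

[... 323 characters left out ...]
 zmed/98 [0.1686 0.1709]
w1 rack 8425 [530.7 242.2  91.6 234.7   2.6] [0.5304 0.2392 0.0996] lineyaw 7.13 zmed/98 [0.0996 0.1014]
w1 ktop 531 [5.337e+02 1.724e+02 2.210e+01 2.950e+01 4.000e-01] [0.5335 0.1727 0.1943] lineyaw 9.03 zmed/98 [0.1944 0.196 ]
w2 rim 2433 [ 568.6 -233.8  181.3  271.5    9.1] [ 0.533  -0.2343  0.0945] lineyaw 8.71 zmed/98 [0.0946 0.0988]
w2 dow 1941 [ 568.  -235.3   23.1  195.5    9.6] [ 0.5664 -0.2261  0.1684] lineyaw 9.4 zmed/98 [0.1688 0.1712]
w3 rim 3065 [ 568.8 -234.1  181.5  270.3    9. ] [ 0.54   -0.2417  0.0945] lineyaw 9.33 zmed/98 [0.0945 0.0983]
w3 dow 2603 [ 568.5 -235.1   22.7  195.1    9.4] [ 0.5675 -0.2307  0.1684] lineyaw 9.35 zmed/98 [0.1687 0.171 ]
```

View pics/ov.png

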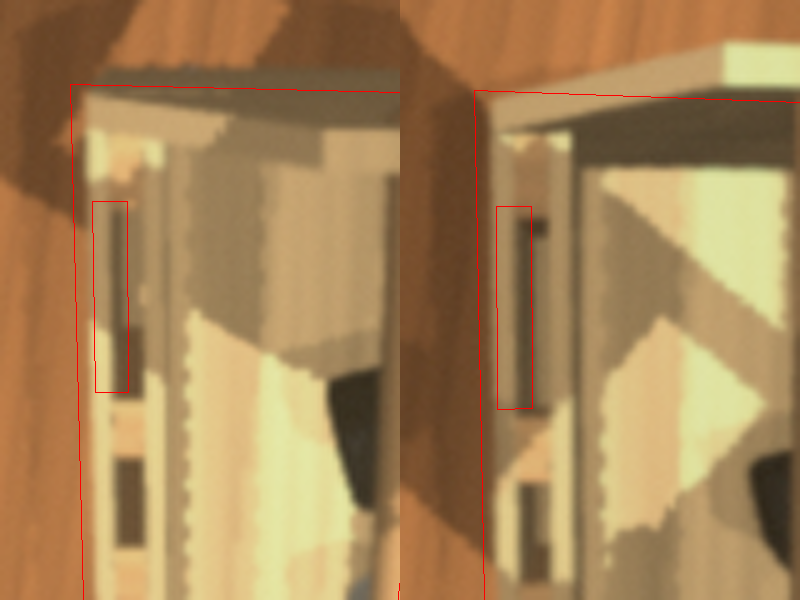

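Run:
```python
from h import *
from cell import r,optics
q=down(91.5)
r.move_to((.5335,.1722,.27),q)
r.move_linear((.5335,.1722,.157),vel=.1); print(r.current_contact_force().round(2),r.current_tool_pos().round(4))
r.set_gripper(0.0,60); print(r.current_opening(),r.current_finger_force(),r.current_contact_force().round(2),r.current_tool_pos().round(4))
f=r.current_contact_force()
r.move_linear((.5335,.1722,.30),vel=.1); print(r.current_contact_force().round(2))
r.move_linear((.5335,.1722,.40),vel=.2); r.sleep(.2)
print(r.current_opening(),r.current_contact_force().round(2))
S=snap(r,optics); pickle.dump(S,open('g.pkl','wb')); sc=optics.get_image('scene'); pickle.dump(sc,open('gs.pkl','wb'))
I=cv2.resize(S[0]['pixels'][180:384,150:362,::-1],None,fx=2.8,fy=2.8,interpolation=cv2.INTER_CUBIC)
# scene crop around the tool
T=sc['camera_from_world'];P=T[:3,:3]@np.array([.5335,.1722,.33])+T[:3,3];u=int(sc['fx']*P[0]/P[2]+sc['cx']);v=int(sc['fy']*P[1]/P[2]+sc['cy']);print(u,v)
J=cv2.resize(sc['pixels'][max(0,v-50):v+100,max(0,u-25):u+25,::-1],None,fx=3.8,fy=3.8,interpolation=cv2.INTER_CUBIC)
h=min(len(I),len(J));cv2.imwrite('pics/g.png',np.hstack([I[:h],J[:h]]))
W=wcloud(*S); R=Rt.from_quat(S[1][1]).as_matrix(); t=(W-S[1][0])@R
m=(abs(t[...,1])<.009)&(t[...,2]<.15)&(t[...,2]>-.06)&(abs(t[...,0])<.05)
P=t[m]; print(len(P))
for z0 in np.arange(-.06,.15,.01):
    Q=P[(P[:,2]>z0)&(P[:,2]<=z0+.01)]
    if len(Q)>3: print(round(z0,3),len(Q),np.percentile(Q[:,0],[2,25,50,75,98]).round(4),np.median(Q[:,1]).round(4))
print(r.current_t())
```

```text
[-0.05  0.56  0.03] [0.5338 0.1723 0.1576]
0.24583734376959301 59.1022127866745 [ 0.05 -0.46  3.46] [0.5337 0.1723 0.1573]
[-0.9  -0.47 -0.91]
0.24233340770822295 [ 0.32 -0.41 -0.77]
328 163
3775
-0.04 2044 [-0.0138 -0.0047  0.0037  0.0115  0.0153] -0.0
-0.03 318 [0.0142 0.0146 0.0148 0.015  0.0154] 0.0
-0.02 261 [0.0142 0.0146 0.0148 0.0151 0.0154] 0.0
-0.01 227 [0.0142 0.0147 0.0149 0.0151 0.0155] -0.0005
0.0 191 [0.0143 0.0147 0.0148 0.015  0.0155] 0.0001
0.01 162 [0.0144 0.0147 0.0149 0.015  0.0154] 0.0001
0.02 141 [0.0143 0.0148 0.0149 0.0151 0.0154] 0.0001
0.03 118 [0.0144 0.0147 0.0149 0.0151 0.0154] -0.0002
0.04 112 [0.0143 0.0147 0.0149 0.015  0.0153] 0.0002
0.05 72 [0.0146 0.0149 0.0151 0.0152 0.0154] -0.0002
0.06 10 [0.0126 0.0127 0.0128 0.013  0.0135] -0.0006
0.07 37 [0.0132 0.0145 0.0157 0.0173 0.0182] 0.0002
0.08 36 [0.0184 0.0196 0.0209 0.0221 0.0235] -0.0006
0.09 16 [0.0236 0.0242 0.0245 0.0248 0.0251] 0.0003
0.1 9 [0.0247 0.0248 0.0248 0.0249 0.025 ] -0.0006
0.11 8 [0.0246 0.0247 0.0248 0.025  0.0251] -0.0001
0.12 9 [0.0247 0.0249 0.0251 0.0251 0.0252] 0.0004
0.13 4 [0.025  0.025  0.025  0.0251 0.0252] -0.0001
9.9917
```

View pics/g.png

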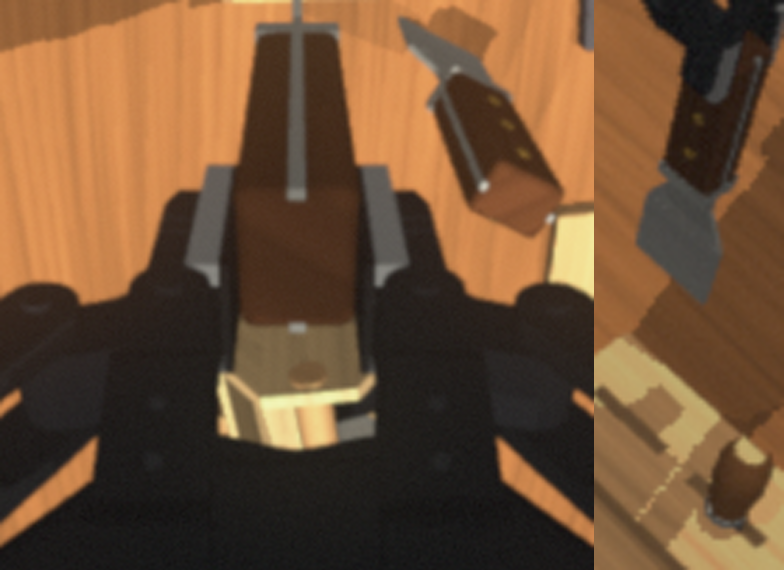

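The knife sits centred and straight in the jaws, with the blade edge vertical at x≈296 in the crop. Next is a force-checked insertion.

```bash
cat > ins.py <<'E'
from h import *
from cell import r,optics
x,y=.4792,-.1758
r.move_to((x,y,.40),down(99.2)); r.move_linear((x,y,.262),vel=.15); r.sleep(.2)
f0=r.current_contact_force(); print(f0.round(2),r.current_tool_pos().round(4))
z=.262
while z>.1535:
    z=max(z-.012,.1535)
    r.move_linear((x,y,z),vel=.08); f=r.current_contact_force()-f0
    print(round(z,4),f.round(2))
    if np.linalg.norm(f)>8: print('stop'); break
print(r.current_t(),r.current_tool_pos().round(4))
E
python3 ins.py
```

```text
[ 0.55  1.3  -0.9 ] [ 0.4794 -0.1759  0.2626]
0.25 [-0.79 -0.79  0.82]
0.238 [-0.8  -1.78  0.65]
0.226 [ 0.31 -1.5  -0.42]
0.214 [-1.26 -1.25 -0.08]
0.202 [-0.45 -2.39  0.55]
0.19 [-0.51 -1.74  0.73]
0.178 [-0.28 -1.52  0.21]
0.166 [-1.45 -1.22  0.68]
0.154 [-0.33 -1.88  0.99]
0.1535 [-1.21 -1.67 -0.43]
15.5333 [ 0.4793 -0.1759  0.1538]
```

Run:
```python
from h import *
from cell import r,optics
x,y=.4792,-.1758
f0=r.current_contact_force()
for z in (.1525,.1515,.1505):
    r.move_linear((x,y,z),vel=.03); f=r.current_contact_force()-f0; print(z,f.round(2))
    if f[2]>3: break
r.set_gripper(.65); print(r.current_opening(),r.current_finger_force())
r.sleep(.3)
r.move_linear((x,y,.27),vel=.12); 
r.move_to((.52,-.24,.36),down(99.2)); S=snap(r,optics); pickle.dump(S,open('a.pkl','wb'))
print(r.current_t())
im=S[0]; cv2.imwrite('pics/a.png',cv2.resize(im['pixels'][20:284,180:400,::-1],None,fx=2.2,fy=2.2,interpolation=cv2.INTER_CUBIC))
W=wcloud(*S).reshape(-1,3)
def A(b):
    P=W[(W[:,0]>b[0])&(W[:,0]<b[1])&(W[:,1]>b[2])&(W[:,1]<b[3])&(W[:,2]>b[4])&(W[:,2]<b[5])]
    print(len(P),np.round(np.hstack([*map(np.ravel,cv2.minAreaRect((P[:,:2]*1000).astype(np.float32)))]),1),P.mean(0).round(4),np.percentile(P[:,2],[50,98]).round(4))
A((.44,.52,-.21,-.14,.182,.2)); A((.44,.52,-.21,-.14,.105,.2)); A((.42,.68,-.45,-.05,.09,.1)); A((.5,.62,-.33,-.14,.164,.174))
```

```text
0.1525 [ 0.59 -0.11  0.51]
0.1515 [-2.23  1.55  9.87]
0.6483533858019453 0.0
18.4917
535 [ 479.8 -176.7   22.4   30.     8.1] [ 0.48   -0.176   0.1893] [0.1894 0.1913]
593 [ 480.  -176.6   22.9   30.1    8.7] [ 0.481  -0.1757  0.1855] [0.1893 0.1912]
2761 [ 568.5 -234.   181.2  268.5    9. ] [ 0.544  -0.2473  0.0945] [0.0946 0.099 ]
2542 [ 568.7 -234.6   23.   194.7    9.6] [ 0.5673 -0.2296  0.1684] [0.1688 0.1711]
```

View pics/a.png

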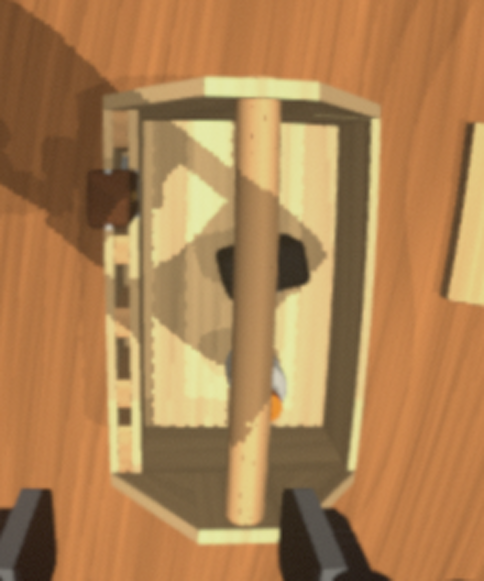

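The image shows the knife standing in the wide slot at about (110,198), with its top at z≈0.190, so it is home. Now I'll grip the dowel and lift.

Run:
```python
from h import *
from cell import r,optics
x,y=.5687,-.2342
r.move_linear((x,y,.27),vel=.15); r.move_linear((x,y,.160),vel=.1)
print(r.current_contact_force().round(2))
r.set_gripper(0.,115); print(r.current_opening(),r.current_finger_force(),r.current_contact_force().round(2))
r.move_linear((x,y,.175),vel=.03); r.sleep(.2); print(r.current_contact_force().round(2),r.current_torque().round(3))
r.move_linear((x,y,.260),vel=.06); r.sleep(.7); print(r.current_contact_force().round(2),r.current_torque().round(3),r.current_tool_pos().round(4),r.current_finger_force())
d={n:optics.get_image(n) for n in('scene','top')}
cv2.imwrite('pics/end.png',d['scene']['pixels'][50:230,110:340,::-1].repeat(2,0).repeat(2,1))
for n in d:
    W=cloud(d[n]).reshape(-1,3); W=W[(W[:,0]>.44)&(W[:,0]<.68)&(W[:,1]<-.05)&(W[:,1]>-.42)&(W[:,2]>.17)&(W[:,2]<.215)]
    from numpy.linalg import lstsq
    P=W
    for _ in range(8):
        c=lstsq(np.c_[P[:,:2],np.ones(len(P))],P[:,2],rcond=None)[0]; e=W[:,2]-np.c_[W[:,:2],np.ones(len(W))]@c; P=W[abs(e)<.006]
    print(n,len(P),c[:2].round(3),'rim z at centre',(c@[x,y,1]).round(4))
print(r.current_t())
```

```text
[-0.96 -0.81  0.44]
-0.004563257369781349 0.0 [ 0.23 -0.14 -0.42]
[ 0.83  0.19 -0.06] [-0.045  0.011 -0.043]
[-0.98  0.65  0.84] [-0.007 -0.002  0.009] [ 0.5687 -0.2342  0.26  ] 0.0
scene 422 [-0.182 -0.026] rim z at centre 0.173
top 404 [-0.2   -0.012] rim z at centre 0.1712
24.3583
```

View pics/end.png

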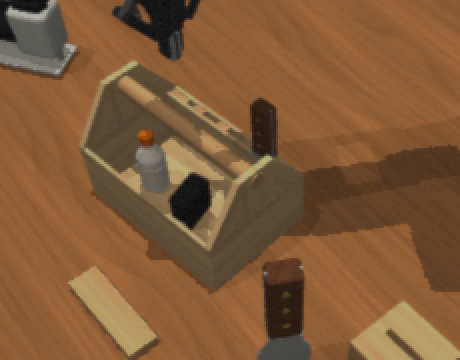

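The gripper shut without the dowel: the caddy is still on the bench with the hand above it. I'll find out why before trying again.

Run:
```python
from h import *
from cell import r,optics
print(r.current_q().round(3),r.current_opening(),r.current_finger_force(),r.current_tool_pos().round(4),Rt.from_quat(r.current_ee_rot()).as_matrix().round(3).tolist())
S=snap(r,optics); d={n:optics.get_image(n) for n in('scene','top')}; pickle.dump((S,d),open('m.pkl','wb'))
C={'w':wcloud(*S),'top':cloud(d['top']),'scene':cloud(d['scene'])}
for n,W in C.items():
    W=W.reshape(-1,3)
    for t,b in dict(rim=(.42,.68,-.45,-.05,.09,.1),dow=(.5,.64,-.33,-.14,.160,.174),hi=(.4,.7,-.4,0,.2,.3),kn=(.44,.52,-.21,-.14,.182,.2)).items():
        P=W[(W[:,0]>b[0])&(W[:,0]<b[1])&(W[:,1]>b[2])&(W[:,1]<b[3])&(W[:,2]>b[4])&(W[:,2]<b[5])]
        if len(P)>10: print(n,t,len(P),np.round(np.hstack([*map(np.ravel,cv2.minAreaRect((P[:,:2]*1000).astype(np.float32)))]),1),P.mean(0).round(4),P[:,2].min().round(3))
I=[cv2.resize(d['top']['pixels'][100:300,240:440,::-1],(400,400)),cv2.resize(S[0]['pixels'][:,:,::-1],(400,300))]
I[1]=cv2.copyMakeBorder(I[1],0,100,0,0,cv2.BORDER_CONSTANT); cv2.imwrite('pics/m.png',np.hstack(I))
```

```text
[-0.466  0.431  1.418  0.     1.293 -0.627] 0.001372908648189506 0.0 [ 0.5687 -0.2342  0.26  ] [[-0.16, 0.987, -0.0], [0.987, 0.16, 0.0], [0.0, -0.0, -1.0]]
w rim 4489 [ 568.5 -233.9  180.9  270.2    9.1] [ 0.5444 -0.2386  0.0944] 0.09
w dow 4183 [ 564.5 -210.5   24.4  146.1    9.3] [ 0.5637 -0.2057  0.1676] 0.16
w hi 924 [ 567.2 -224.9   27.3    5.9    8.9] [ 0.5671 -0.2247  0.2915] 0.279
w kn 973 [ 480.1 -176.    22.2   29.9    9.2] [ 0.4811 -0.1756  0.189 ] 0.182
top rim 397 [ 568.1 -230.7  180.2  261.2    9.1] [ 0.5681 -0.1711  0.0946] 0.09
top dow 357 [ 560.2 -183.2   24.2   91.4    9.5] [ 0.5597 -0.1817  0.1676] 0.16
top kn 132 [ 480.  -177.4   21.8   30.3   10. ] [ 0.4797 -0.1773  0.189 ] 0.183
scene rim 801 [ 568.4 -230.4  182.8  267.9    9. ] [ 0.5653 -0.2427  0.0948] 0.09
scene dow 509 [ 570.9 -235.3   24.2  192.6    9.5] [ 0.5727 -0.231   0.1678] 0.16
scene hi 76 [ 571.1 -226.5   15.4   30.3   74.3] [ 0.5722 -0.2258  0.2913] 0.277
scene kn 92 [ 481.3 -174.8   22.7   31.    12.5] [ 0.4822 -0.1729  0.1886] 0.182
```

View pics/m.png

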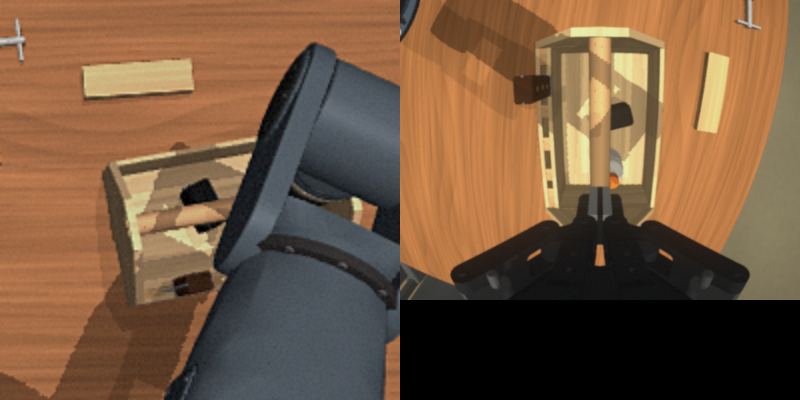

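Run:
```python
from h import *
(Sm,dm)=pickle.load(open('m.pkl','rb')); g=pickle.load(open('g.pkl','rb')); S=pickle.load(open('w.pkl','rb')); a=pickle.load(open('a.pkl','rb'))
for n,s in dict(open=S[3],at065=a,knife=g,shut=Sm).items():
    t=(wcloud(*s)-s[1][0])@Rt.from_quat(s[1][1]).as_matrix()
    m=(abs(t[...,0])<.03)&(abs(t[...,1])<.07)&(t[...,2]>-.12)&(t[...,2]<.05)
    if n=='knife': m&=abs(t[...,1])>.0125
    P=t[m]; print(n,len(P),'tip z',np.percentile(P[:,2],[90,98,99.5,100]).round(4),'x',np.percentile(P[:,0],[2,98]).round(3),'y at tip',np.round(np.percentile(P[P[:,2]>np.percentile(P[:,2],90)][:,1],[0,50,100]),3))
print('expected tip px wrist',wpix(Sm[0],Sm[1],Sm[1][0]-[0,0,.022]), wpix(Sm[0],Sm[1],Sm[1][0]+[0,0,.017]))
sc=dm['scene'];T=sc['camera_from_world']
for z in(.238,.277):
    P=T@np.array([.5687,-.2342,z,1]);print('scene',sc['fx']*P[0]/P[2]+sc['cx'],sc['fy']*P[1]/P[2]+sc['cy'])
```

```text
open 29247 tip z [-0.0606 -0.0393 -0.0338 -0.029 ] x [-0.008  0.02 ] y at tip [-0.057 -0.042  0.057]
at065 30926 tip z [-0.0589 -0.0335 -0.0261 -0.0205] x [-0.008  0.02 ] y at tip [-0.042 -0.028  0.042]
knife 26123 tip z [-0.0658 -0.0354 -0.0261 -0.0198] x [-0.009  0.02 ] y at tip [-0.043 -0.013  0.043]
shut 32517 tip z [-0.0646 -0.0354 -0.026  -0.0195] x [-0.007  0.02 ] y at tip [-0.031  0.     0.031]
expected tip px wrist (np.float64(255.73862696760867), np.float64(224.66678809638475)) (np.float64(255.83919561133504), np.float64(253.8429614844578))
scene 198.0274172723293 90.1988716161802
scene 196.01099149043935 77.66486931344758
```

Measurements from both the wrist and scene cameras agree that the fingertips sit about 18 mm *behind* the reported TCP. The stated value is 22 mm ahead, so the jaws closed just above the dowel. Nothing moved. I'll go lower by the measured tip (TCP z≈0.127, tips about 13 mm below the dowel axis), checking force on the way.

Run:
```python
from h import *
from cell import r,optics
x,y=.5687,-.2342
r.set_gripper(.65)
r.move_linear((x,y,.18),vel=.12); f0=r.current_contact_force(); ok=True
for z in (.165,.155,.145,.136,.127):
    r.move_linear((x,y,z),vel=.05); f=r.current_contact_force()-f0; print(z,f.round(2))
    if np.linalg.norm(f)>8: ok=False; print('stop'); break
if ok:
    r.set_gripper(0.,110); print(r.current_opening(),r.current_finger_force(),(r.current_contact_force()-f0).round(2))
    if r.current_opening()>.2:
        r.move_linear((x,y,.137),vel=.03); r.sleep(.3); print((r.current_contact_force()-f0).round(2),r.current_torque().round(3),r.current_opening(),r.current_finger_force())
print(r.current_t())
```

```text
0.165 [-0.08 -0.41 -0.21]
0.155 [-0.51 -0.09  0.35]
0.145 [ 0.34 -0.41 -0.25]
0.136 [-0.03 -0.86 -0.34]
0.127 [ 0.35  0.44 -0.82]
0.25361091174012934 107.73188352584839 [-3.91 -0.15  5.96]
[-0.11 -0.17 -7.39] [-0.017 -0.078  0.003] 0.25344317645210584 108.14255475997925
28.9
```

Run:
```python
from h import *
from cell import r,optics
x,y=.5687,-.2342
r.move_linear((x,y,.229),vel=.05); r.sleep(1.); print(r.current_contact_force().round(2),r.current_torque().round(3),r.current_tool_pos().round(4),r.current_finger_force(),r.current_opening())
S=snap(r,optics); d={n:optics.get_image(n) for n in('scene','top')}
cv2.imwrite('pics/end2.png',cv2.resize(d['scene']['pixels'][20:240,110:340,::-1],None,fx=2,fy=2))
c0,s0=np.cos(np.radians(9.2)),np.sin(np.radians(9.2))
for n,W in dict(w=wcloud(*S),scene=cloud(d['scene'])).items():
    W=W.reshape(-1,3); D=W-[x,y,0]; L=np.c_[D[:,0]*c0+D[:,1]*s0,-D[:,0]*s0+D[:,1]*c0,D[:,2]]
    for t,b in dict(rimpx=(.083,.091,-.1,.1,.17,.22),slotside=(-.091,-.085,-.1,.04,.17,.22),gable=(-.028,.028,.122,.137,.25,.3),gable2=(-.028,.028,-.137,-.122,.25,.3),kn=(-.092,-.066,.055,.09,.27,.31)).items():
        P=L[(L[:,0]>b[0])&(L[:,0]<b[1])&(L[:,1]>b[2])&(L[:,1]<b[3])&(L[:,2]>b[4])&(L[:,2]<b[5])]
        if len(P)>8: print(n,t,len(P),'z50/90',np.percentile(P[:,2],[50,90]).round(4),P.mean(0).round(4))
print(r.current_t())
```

```text
[-0.25  0.48 -7.38] [-0.013 -0.117  0.031] [ 0.5687 -0.2342  0.229 ] 108.15467119216919 0.2560680783135223
w rimpx 4066 z50/90 [0.1913 0.1964] [0.0849 0.0258 0.1883]
w slotside 732 z50/90 [0.1962 0.1969] [-0.0875 -0.0066  0.1961]
w gable 894 z50/90 [0.2599 0.2685] [1.000e-04 1.251e-01 2.600e-01]
w kn 4662 z50/90 [0.2903 0.2916] [-0.0733  0.0723  0.2871]
scene rimpx 395 z50/90 [0.1912 0.1973] [0.0892 0.0036 0.1883]
scene slotside 48 z50/90 [0.1965 0.1978] [-0.087  -0.0177  0.1963]
scene gable 178 z50/90 [0.2742 0.2777] [0.0004 0.1337 0.27  ]
scene gable2 165 z50/90 [0.2717 0.2777] [ 0.0014 -0.1257  0.2695]
scene kn 159 z50/90 [0.2881 0.2923] [-0.0741  0.0768  0.2854]
32.0417
```

View pics/end2.png

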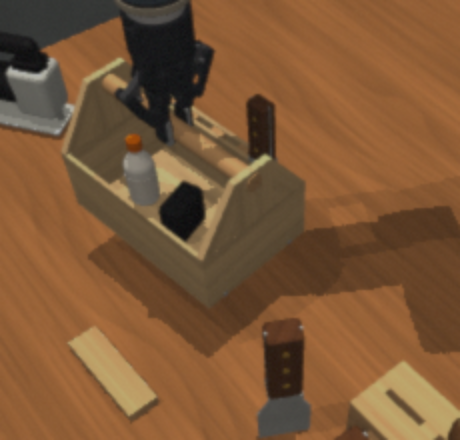

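The picture shows the caddy hanging level from the gripper, about 10 cm up, with both rims at z≈0.197. The knife (260,130), glue (140,170) and tape (185,210) are in place, so I'm handing in.

```bash
python3 -c "
from cell import r
print(r.hand_in())"
```

```text
the job is handed in; nothing more can be done
None
```

The job is handed in (no verdict was returned): the putty knife is fully home in the wide slot and the caddy is held level and still about 10 cm above the bench with the glue and tape inside, after a first grasp that closed just above the dowel and moved nothing.

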